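# Slide the drill plate on to the jig's locating pin and hold it pressed down

## Task

Pick up the drill plate with the black bar handle, lay it level between the guides of the drill jig on the bench, resting on the front land a good finger's breadth (some 20 mm) short of the locating pin, and slide it back along the guides until its hidden hole drops over the pin. Then press it down against the spring lifters until it sits flat on the jig's floor, and finish while still holding it pressed down, ready to be drilled through. Leave the other things on the bench where they are.

Things in the scene. Friction and masses are not known exactly. Their poses are not given: they have to be found in the camera images.
- cover_grip (a point): Centre of the drill plate's black bridge handle, 44 mm above the plate's underside, over its balance point. The bar runs along the plate's y: 66 mm long, 18 mm thick (x), 16 mm high, on a post under each end, 24 mm clear beneath. x points to the plate's back edge (two steel bushes side by side on top; the front has one). It starts flat on the bench, back edge away from the robot within 35 degrees.
- cover_hole (a point): The loose drill plate: aluminium, 110 (x) x 73 (y) x 12 mm, about 0.35 kg. This point is the mouth of its locating hole in the flat underside, 15 mm behind (+x of) the plate's centre and handle. The hole is 14 mm across, blind (10.5 mm deep) and cannot be seen from above. Axes as the plate's; on the jig they line up with the jig's.
- pin_foot (a point): Foot of the drill jig's upright steel locating pin (10 mm across, 10 mm tall, chamfered top), on the jig's floor 20 mm above the bench. The jig is fixed, aluminium, 190 x 110 mm. x runs along its guides from its open front to its back, z up. With the plate home, flat on the floor, the handle's centre is 15 mm in front of (-x) and 44 mm above this point.
- jig_land (a point): Centre of the flat steel land at the jig's front, on its top face: 45 mm (x) x 73 mm, 10 mm above the jig's floor, as high as the pin's top, 95.5 mm in front of the pin. Axes as the jig's. The plate laid with its hole 15 to 30 mm short of the pin rests level on land and pin top. Pushed along +x by its handle, it falls 5 mm over the pin, on to the lifters, as its front edge clears the land.
- jig_guides (a point): Point on the jig's floor midway between the two dark guide rails, under the centre of the seated plate, 15 mm in front of the pin; axes as the jig's. The rails run along x, the jig's full length; their upright faces are 76 mm apart and 10 mm high, then flare outwards at 45 degrees up to 16 mm above the floor.
- lifter (a joint): Four brass spring pins in the jig's floor, 8 mm across, moving as one, 43 mm (x) and 26 mm (y) either way from the seated plate's centre. 0 = up, tops 5 mm above the floor; 0.005 m = flush with it. They push up with 6 N (up) to 11 N (flush), so the plate's weight (3 to 4 N) stays 5 mm up on them; about 8 N more on the handle brings it home, 10 to 20 N holds it firmly.
- spare_plate_center (a point): A smaller drill plate for another job, aluminium 85 x 55 x 10 mm with a ROUND black knob instead of a bar handle; bystander, leave alone. The point is on its axis 20 mm above its underside.
- buff_center (a point): Loose grey cloth buffing wheel, 110 mm across, 22 mm thick, lying flat; bystander. The point is its centre.
- compound_bar_center (a point): Brick-brown bar of polishing compound, 95 x 38 x 30 mm; bystander. The point is its centre.
- caliper_center (a point): Steel vernier caliper lying flat, about 190 mm long and up to 10 mm high; bystander. The point is on its beam, near the middle.
- screwdriver_grip (a point): Black-handled screwdriver lying on the bench; bystander. The point is the middle of its handle.
- tin_center (a point): Round red tin, 68 mm across, 85 mm tall; bystander. The point is its centre.
- rock_center (a point): Rough black stone, about 100 mm across and 60 mm high; bystander. The point is inside it, 25 mm above its underside.
Not all that is in view belongs to the job. What is shaped like the part that bears pin_foot but blue or turquoise is not meant. Leave any purple look-alike of the part that bears cover_grip alone.

How it is judged:
By the outcome, as a careful person would: the job done as asked, in the order asked, and still so for the second after the job is handed in, while the arm keeps its last pose, push and grip.
It also fails if it takes over 45 s, if anything falls off the work surface, if the arm or the gripper's body presses on something with over 40 N, if the wrist force passes 120 N, or if a joint passes its speed limit or range.

## Robot

A 6-joint arm with a two-finger parallel gripper is mounted at the origin on the work surface. World frame = base frame: x ahead of the robot, y to its left, z up, the work surface at z = 0. Lengths are in m, angles in rad, forces in N, time in s.
With the tool pointing down it reaches from about 0.375 to 0.9 m from the base axis. Payload 3.1 kg.
Tool frame: the origin (TCP) lies at the very end of the fingers, on their centre line; the grasp point (between the pads) lies 19 mm behind it; z points along the fingers, y is the line along which they close (so a half turn about z gives the same grasp; the last joint's range is limited). The gripper opens to 87 mm and grips with 3 to 60 N. Pads are 19 mm wide; open, the fingers measure 117 mm over their backs; the gripper's body (75 mm by 190 mm) begins 51 mm behind the grasp point.
Start: joints at [0.933, 0.527, 1.433, -0, 1.181, -0.178], TCP at [0.277, 0.56, 0.223] pointing down, gripper open.
Joint ranges: [-3.08, 3.08], [-0.75, 2.2], [0.22, 2.44], [-1.43, 4.57], [0, 2.65], [-2.85, 2.85]. Speed limits (rad/s): [2.79, 2.79, 3.14, 3.14, 3.14, 3.14].

## Interface

Orientations are given as a unit quaternion [x, y, z, w].
In Python, from rig import status, viewer, robot gives the robot as it stands.
- The arm moves only by the tool arm_command, never from a script. Its arguments are lists of equal length, an entry for each row: "delta_rot": the turn, a rotation vector about the tool's x, y, z in degrees, a list of three; "delta_pos": the shift along the tool's x, y, z in m, a list of three; "gripper": the closure, from -1 (fully open) to 1 (shut). In form: {"delta_rot": [[rx, ry, rz], ...], "delta_pos": [[dx, dy, dz], ...], "gripper": [gripper, ...]}. A call has 1 to 12 rows; each row is the pose to reach, as a shift and turn from the pose commanded when the call began, along the tool's axes at that moment; what a row does not reach only later rows make up. A row lasts 1/12 s, in which the tool goes at most 41.7 mm and 7.16 degrees, less where a joint would pass 70% of its speed; a pose out of reach is approached as far as the arm can. A call with a gripper value outside its range is refused whole. The fingers move at their own pace and stop on an object; "grip_force" is the grip in N (left out, the last holds). Time passes only in rows, so rows that repeat a pose let the fingers close. It gives the time, the measured TCP pose, the force, the opening and the grip force at its end, in the units of the state.
- status.get_obs(): the state, without advancing time (a new reading comes with each control period).
- viewer.camera(name): name is "scene" or "top"; returns a dict with "pixels" (420x560x3 uint8, blue, green, red), "fx", "fy", "cx", "cy" (pixels), "pose" (4x4, takes a point from camera to world coordinates). Camera axes: x right, y down, z forward; pixel columns grow to the right and rows downward; lengths in m; the calibration is good to about 2 mm. A picture is of the moment at which its call begins. There is no depth.
- robot.hand_in(): hands the job in; it is judged then, once.
The state is a dict: "time": time; "q": joint angles; "joint_velocities": joint speeds; "joint_torque": joint torques, N m; "position": TCP position; "tool_rot": TCP orientation; "ft_force": force on the tool from outside, world axes, zero at the start; "moment": the same for the moment, N m; "grip_width": finger opening in m; "grip_force": force on a finger pad.
Only numpy, scipy, OpenCV 4.12 (cv2) and the standard library are available. Lean on these libraries where they do the work, as an engineer would, in place of code of your own. Each camera call takes 0.05 s, during which the arm holds its last target. There are 200 camera calls.

## Working session

There is one attempt and no reset: what is moved stays moved. The work goes in short steps, Python scripts to look and compute and a tool call to move; the robot and the scene stay as the last step left them, time stands still between calls to the robot, and variables do not carry over. Pictures are saved under pics/ and viewed, at most 10 in all, crops included, and the job is handed in when it is done.

Besides the shell and the picture viewer there is one more tool, called after "Call:" by a JSON object that holds its "method" and its "body", one argument or row to a line. arm_command: Moves the arm, as the interface text tells. Its arguments: {"type":"object","properties":{"delta_rot":{"type":"array","items":{"type":"array","items":{"type":"number"}}},"delta_pos":{"type":"array","items":{"type":"array","items":{"type":"number"}}},"gripper":{"type":"array","items":{"type":"number"}},"grip_force":{"type":"number"}},"required":["delta_rot","delta_pos","gripper"]}

```bash
mkdir -p pics && ls && python3 - <<'E'
from rig import status, viewer, robot
import cv2,numpy as np
o=status.get_obs();print({k:np.round(v,3) for k,v in o.items()})
for n in("scene","top"):
    c=viewer.camera(n);cv2.imwrite(f"pics/{n}0.png",c["pixels"]);print(n,c["fx"],c["fy"],c["cx"],c["cy"]);print(np.round(c["pose"],4))
a=np.hstack([cv2.imread("pics/scene0.png"),cv2.imread("pics/top0.png")])
E
```

```text
pics
{'time': np.float64(0.0), 'q': array([ 0.934,  0.529,  1.434, -0.   ,  1.181, -0.178]), 'joint_velocities': array([-0.001,  0.001, -0.001, -0.001, -0.001,  0.001]), 'joint_torque': array([-1.0000e-03, -4.4004e+01, -1.7659e+01,  6.3000e-02,  5.8000e-02,
       -0.0000e+00]), 'position': array([0.276, 0.56 , 0.222]), 'tool_rot': array([ 0.227,  0.974, -0.001, -0.   ]), 'ft_force': array([-0.256, -0.168, -0.536]), 'moment': array([-0.064,  0.016, -0.007]), 'grip_force': np.float64(0.0), 'grip_width': np.float64(0.087)}
scene 502.19520507704095 502.19520507704095 276.2984675494815 219.89774691821714
[[ 0.6147  0.5823 -0.5321  1.3493]
 [ 0.7888 -0.456   0.4122 -0.5664]
 [-0.0026 -0.673  -0.7396  1.217 ]
 [ 0.      0.      0.      1.    ]]
top 506.5860814178467 506.5860814178467 279.2379205640157 209.51503645640733
[[-9.9000e-03 -9.9720e-01  7.4000e-02  4.2310e-01]
 [-1.0000e+00  9.9000e-03 -4.0000e-04  7.5700e-02]
 [-4.0000e-04 -7.4000e-02 -9.9730e-01  1.4014e+00]
 [ 0.0000e+00  0.0000e+00  0.0000e+00  1.0000e+00]]
```

View pics/scene0.png

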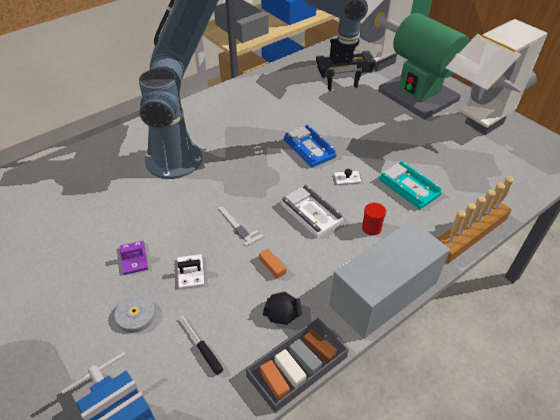

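View pics/top0.png

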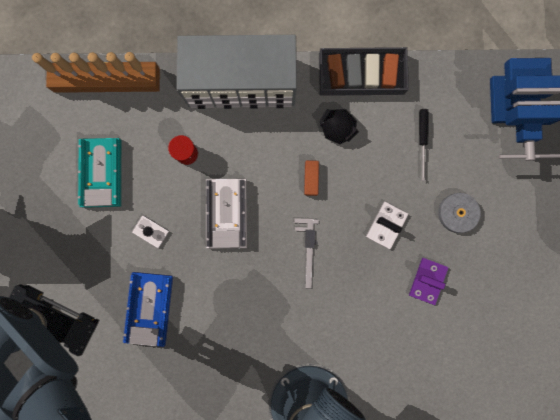

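In the top view there are two candidate plates. The silver one with the black bar is at (388,225) and the purple look-alike at (430,281); the spare with the round knob is at (151,232). There are three jigs: aluminium at (226,213), turquoise at (100,172) and blue at (149,310). The silver bar-handled plate and the aluminium jig fit the description, so I'll confirm them in one enlarged crop.

```bash
python3 - <<'E'
import cv2,numpy as np
t=cv2.imread("pics/top0.png");s=cv2.imread("pics/scene0.png")
r=lambda im,x,y,w,h:cv2.resize(im[y:y+h,x:x+w],(390,290),interpolation=cv2.INTER_CUBIC)
# scale 390/78=5, 
g=np.vstack([np.hstack([r(t,350,196,78,58),r(t,174,178,104,77)]),np.hstack([r(s,152,240,78,58),r(s,262,172,104,77)])])
cv2.imwrite("pics/crop0.png",g)
E
```

```text
(no output)
```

View pics/crop0.png

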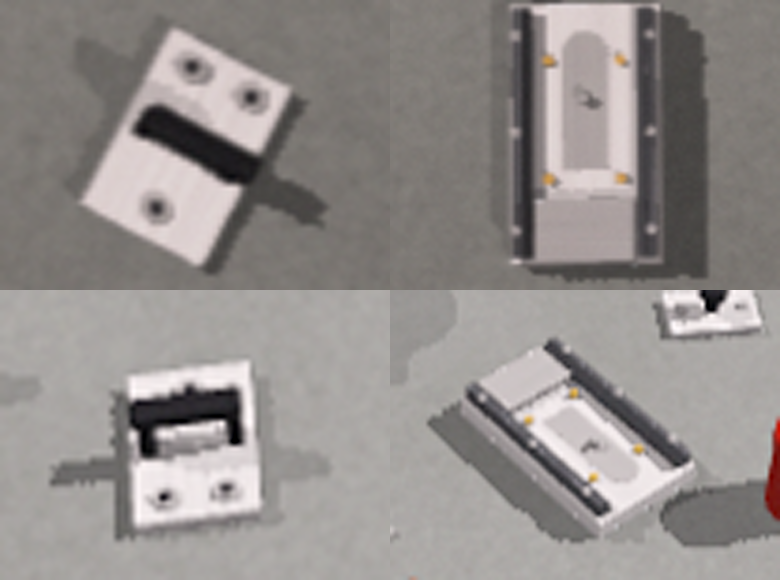

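The crop confirms it: the silver plate has a bar handle and its two bushes face away from the robot, and the bare aluminium jig has four brass lifters with its front land towards the robot. Next I'll measure the plate face and bar, plus the lifters and rails.

```bash
cat >h.py <<'E'
import cv2,numpy as np
from rig import status,viewer
def ray(c,uv):
    P=np.array(c["pose"]);uv=np.atleast_2d(uv).astype(float)
    d=np.c_[(uv[:,0]-c["cx"])/c["fx"],(uv[:,1]-c["cy"])/c["fy"],np.ones(len(uv))]@P[:3,:3].T
    return P[:3,3],d
def plane(c,uv,z):
    o,d=ray(c,uv);return (o+d*((z-o[2])/d[:,2])[:,None])[:,:2]
def proj(c,p):
    P=np.linalg.inv(c["pose"]);q=np.atleast_2d(p)@P[:3,:3].T+P[:3,3]
    return np.c_[q[:,0]/q[:,2]*c["fx"]+c["cx"],q[:,1]/q[:,2]*c["fy"]+c["cy"]]
def blobs(m,box,amin):
    x,y,w,h=box;k=np.zeros_like(m);k[y:y+h,x:x+w]=m[y:y+h,x:x+w]
    n,l,s,cen=cv2.connectedComponentsWithStats(k)
    return [(s[i,4],cen[i],(l==i).astype(np.uint8)) for i in range(1,n) if s[i,4]>=amin]
def rect(m,c,z):
    cs=max(cv2.findContours(m,0,cv2.CHAIN_APPROX_NONE)[0],key=cv2.contourArea)
    w=plane(c,cs[:,0,:],z)*1000
    (cx,cy),(a,b),t=cv2.minAreaRect(w.astype(np.float32))
    return np.round([cx,cy,a,b,t],1)
E
python3 - <<'E'
from h import *
for n,pb,jb in(("top",(355,196,70,58),(200,172,50,80)),("scene",(170,246,42,45),(275,182,72,56))):
    c=viewer.camera(n);im=c["pixels"];hsv=cv2.cvtColor(im,cv2.COLOR_BGR2HSV)
    br=((hsv[...,2]>170)&(hsv[...,1]<60)).astype(np.uint8)
    if n=="scene": br=((hsv[...,2]>200)&(hsv[...,1]<60)).astype(np.uint8)
    dk=(hsv[...,2]<50).astype(np.uint8)
    print(n)
    for a,cen,m in blobs(br,pb,100): print("plate",a,cen,rect(m,c,.012))
    for a,cen,m in blobs(dk,pb,40): print("bar",a,cen,rect(m,c,.052))
    for a,cen,m in blobs(((hsv[...,1]>90)&(hsv[...,0]>8)&(hsv[...,0]<30)).astype(np.uint8),jb,2): print("lift",a,np.round(cen,1),np.round(plane(c,cen,.025)*1000,1))
    j=((hsv[...,2]<95)).astype(np.uint8)
    for a,cen,m in blobs(j,jb,60): print("dark",a,np.round(cen,1),rect(m,c,.036))
E
```

```text
top
plate 788 [386.01269036 225.67893401] [ 481.3 -219.4   73.3  110.1   61.5]
bar 142 [389.68309859 224.79577465] [ 479.4 -218.4   66.3   15.9   61.3]
lift 5 [215.8 193.6] [[570.5 248. ]]
lift 5 [234.8 193.6] [[570.  196.1]]
lift 8 [215.9 225.1] [[484.4 247.8]]
lift 6 [235.2 224.8] [[484.7 195.4]]
dark 121 [214.5 174.3] [620.2 254.2  65.3  16.4  89.4]
dark 311 [209.1 213.6] [515.9 263.7 176.1  13.5   0. ]
dark 300 [241.9 213.4] [517.7 174.5  13.5 176.1  89.8]
dark 364 [241.8 226. ] [508.4 208.  102.1 189.4  89.7]
scene
plate 396 [191.17676768 272.42676768] [ 482.6 -219.9   73.   110.7   60.7]
bar 135 [188.31851852 264.48888889] [ 495.6 -227.5   60.7   40.7   60.4]
lift 5 [310.4 198.8] [[486.8 245.9]]
lift 2 [298.5 206. ] [[488.  193.4]]
lift 4 [328.  213.8] [[573.9 246.5]]
lift 4 [315.5 221.5] [[574.5 192.3]]
dark 182 [322.8 203. ] [5.258e+02 2.575e+02 1.814e+02 1.790e+01 1.000e-01]
dark 111 [301.1 215.8] [528.2 165.2 176.8  14.8   2.3]
```

```bash
cat >>h.py <<'E'
from scipy.spatial.transform import Rotation as R
def go(x,y,z,psi):
    "tool-axis shift (m) and turn (deg) from the present pose to TCP x,y,z (mm), tool y at yaw psi (deg), pointing down"
    o=status.get_obs();R0=R.from_quat(o["tool_rot"])
    p=np.radians(psi);yt=[np.cos(p),np.sin(p),0];zt=[0,0,-1]
    R1=R.from_matrix(np.c_[np.cross(yt,zt),yt,zt])
    print("rot",np.round((R0.inv()*R1).as_rotvec(degrees=True),2),"pos",np.round(R0.inv().apply(np.array([x,y,z])/1000-o["position"]),4))
E
python3 -c "
from h import *
go(385,170,200,17);go(481,-219,130,-28.6)"
```

```text
rot [-8.000e-02  2.000e-02  4.671e+01] pos [-0.27   -0.3016  0.0223]
rot [-7.000e-02  5.000e-02  9.231e+01] pos [-0.5284 -0.6078  0.0926]
```

Call:
{"method": "arm_command", "body": {
  "delta_rot": [
    [0, 0, 4],
    [0, 0, 8],
    [0, 0, 12],
    [0, 0, 16],
    [0, 0, 20],
    [0, 0, 24],
    [0, 0, 28],
    [0, 0, 32],
    [0, 0, 36],
    [0, 0, 40],
    [0, 0, 44],
    [0, 0, 47]
  ],
  "delta_pos": [
    [-0.023, -0.025, 0.002],
    [-0.045, -0.05, 0.004],
    [-0.068, -0.075, 0.006],
    [-0.09, -0.1, 0.008],
    [-0.113, -0.126, 0.01],
    [-0.135, -0.151, 0.012],
    [-0.158, -0.176, 0.014],
    [-0.18, -0.201, 0.016],
    [-0.203, -0.226, 0.018],
    [-0.225, -0.251, 0.02],
    [-0.248, -0.276, 0.022],
    [-0.27, -0.302, 0.022]
  ],
  "gripper": [0, 0, 0, 0, 0, 0, 0, 0, 0, 0, 0, 0],
  "grip_force": 60
}}

```text
time: 1.2
position: [0.3853, 0.1685, 0.2004]
tool_rot: [0.598, 0.801, 0.0, 0.0]
ft_force: [1.3, -0.2, -0.9]
grip_width: 0.0437
grip_force: 0.0
```

```bash
python3 -c "
from h import *
go(481,-219,130,-28.6)"
```

```text
rot [ 0.   -0.   45.15] pos [-0.3987 -0.0186  0.0704]
```

Call:
{"method": "arm_command", "body": {
  "delta_rot": [
    [0, 0, 4],
    [0, 0, 8],
    [0, 0, 12],
    [0, 0, 16],
    [0, 0, 20],
    [0, 0, 24],
    [0, 0, 28],
    [0, 0, 32],
    [0, 0, 37],
    [0, 0, 41],
    [0, 0, 45],
    [0, 0, 45]
  ],
  "delta_pos": [
    [-0.037, -0.002, 0],
    [-0.074, -0.004, 0],
    [-0.111, -0.005, 0.01],
    [-0.148, -0.007, 0.01],
    [-0.185, -0.009, 0.02],
    [-0.222, -0.011, 0.03],
    [-0.259, -0.012, 0.04],
    [-0.296, -0.014, 0.05],
    [-0.333, -0.016, 0.06],
    [-0.37, -0.018, 0.07],
    [-0.399, -0.019, 0.07],
    [-0.399, -0.019, 0.07]
  ],
  "gripper": [0, 0, 0, 0, 0, 0, 0, 0, 0, 0, 0, 0]
}}

```text
time: 2.2
position: [0.4846, -0.2244, 0.1303]
tool_rot: [0.86, 0.51, 0.001, 0.003]
ft_force: [1.5, -0.3, -0.4]
grip_width: 0.0434
grip_force: 0.0
```

```bash
python3 -c "
from h import *
go(481,-219,26,-28.6)
c=viewer.camera('scene');o=status.get_obs();print(o['position'])
cv2.imwrite('pics/g1.png',cv2.resize(c['pixels'][180:300,110:270],(800,600),interpolation=2))
"
```

```text
rot [ 0.38  0.12 -0.07] pos [ 0.0033 -0.0064  0.1042]
[ 0.48282098 -0.2210786   0.13022858]
```

View pics/g1.png

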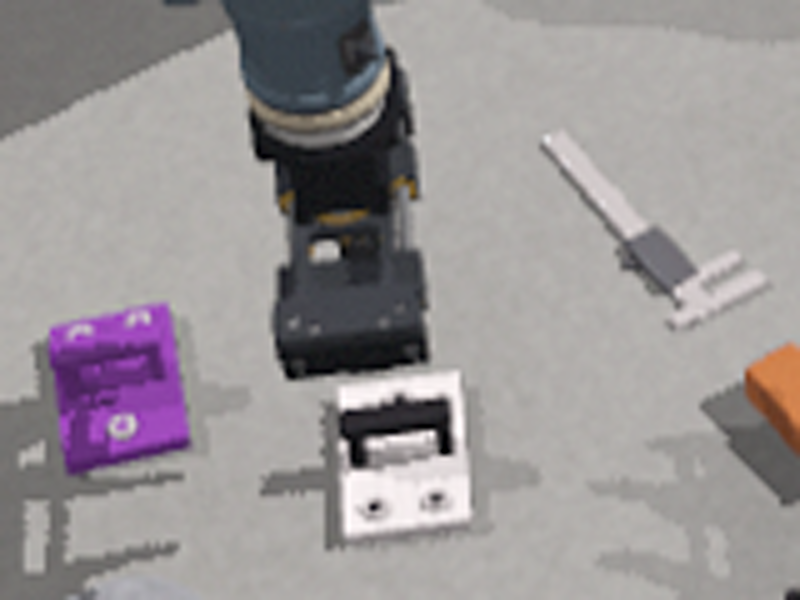

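The crop shows the gripper at (350,330), above and consistent with the plate at (400,450); it was still settling. The purple look-alike at (120,390) is clear. I'll descend to just above the bar and check again.

Call:
{"method": "arm_command", "body": {
  "delta_rot": [
    [0, 0, 0],
    [0, 0, 0],
    [0, 0, 0],
    [0, 0, 0]
  ],
  "delta_pos": [
    [0, 0, 0.02],
    [0, 0, 0.045],
    [0, 0, 0.06],
    [0, 0, 0.06]
  ],
  "gripper": [0, 0, 0, 0]
}}

```text
time: 2.58
position: [0.4791, -0.2148, 0.0681]
tool_rot: [0.858, 0.514, -0.001, -0.004]
ft_force: [-0.4, 0.1, -0.1]
grip_width: 0.0435
grip_force: 0.0
```

```bash
python3 -c "
from h import *
go(481,-219,26,-28.6)
"
```

```text
rot [-0.43 -0.07  0.4 ] pos [-0.0029  0.004   0.042 ]
```

Call:
{"method": "arm_command", "body": {
  "delta_rot": [
    [0, 0, 0],
    [0, 0, 0],
    [0, 0, 0],
    [0, 0, 0],
    [0, 0, 0],
    [0, 0, 0]
  ],
  "delta_pos": [
    [0, 0, 0],
    [0, 0, 0],
    [0, 0, 0],
    [0, 0, 0],
    [0, 0, 0],
    [0, 0, 0]
  ],
  "gripper": [0, 0, 0, 0, 0, 0]
}}

```text
time: 3.08
position: [0.482, -0.2178, 0.0712]
tool_rot: [0.858, 0.513, 0.0, 0.001]
ft_force: [0.2, 0.3, -0.5]
grip_width: 0.0437
grip_force: 0.0
```

```bash
python3 -c "
from h import *
go(481,-219,26,-28.6)
"
```

```text
rot [0.08 0.01 0.32] pos [-0.0015 -0.0003  0.0452]
```

Call:
{"method": "arm_command", "body": {
  "delta_rot": [
    [0, 0, 0.3],
    [0, 0, 0.3],
    [0, 0, 0.3],
    [0, 0, 0.3],
    [0, 0, 0.3],
    [0, 0, 0.3],
    [0, 0, 0.3],
    [0, 0, 0.3],
    [0, 0, 0.3],
    [0, 0, 0.3],
    [0, 0, 0.3],
    [0, 0, 0.3]
  ],
  "delta_pos": [
    [-0.001, 0, 0.015],
    [-0.001, 0, 0.03],
    [-0.001, 0, 0.04],
    [-0.001, 0, 0.045],
    [-0.001, 0, 0.045],
    [-0.001, 0, 0.045],
    [-0.001, 0, 0.045],
    [-0.001, 0, 0.045],
    [-0.001, 0, 0.045],
    [-0.001, 0, 0.045],
    [-0.001, 0, 0.045],
    [-0.001, 0, 0.045]
  ],
  "gripper": [0, 0, 0, 0, 0, 0, 1, 1, 1, 1, 1, 1],
  "grip_force": 60
}}

```text
time: 4.08
position: [0.4816, -0.2187, 0.0259]
tool_rot: [0.86, 0.511, 0.0, 0.001]
ft_force: [0.4, -0.6, 3.0]
grip_width: 0.0176
grip_force: 60.0
```

```bash
python3 -c "
from h import *
o=status.get_obs();print(o['position'],o['grip_width'],o['grip_force'],o['ft_force'])
"
```

```text
[ 0.48156036 -0.21872609  0.02589404] 0.017642134574064314 60.0002640299499 [ 0.44030209 -0.58944404  3.00909085]
```

Call:
{"method": "arm_command", "body": {
  "delta_rot": [
    [0, 0, 0],
    [0, 0, 0],
    [0, 0, 0],
    [0, 0, 0],
    [0, 0, 0],
    [0, 0, 0],
    [0, 0, 0],
    [0, 0, 0]
  ],
  "delta_pos": [
    [0, 0, -0.01],
    [0, 0, -0.025],
    [0, 0, -0.045],
    [0, 0, -0.065],
    [0, 0, -0.085],
    [0, 0, -0.1],
    [0, 0, -0.1],
    [0, 0, -0.1]
  ],
  "gripper": [1, 1, 1, 1, 1, 1, 1, 1]
}}

```text
time: 4.75
position: [0.4811, -0.2184, 0.1262]
tool_rot: [0.86, 0.511, 0.0, 0.001]
ft_force: [0.2, -0.6, -3.0]
grip_width: 0.0174
grip_force: 60.0
```

```bash
python3 -c "
from h import *
go(494,0,126,-14);go(507,221,126,0)
o=status.get_obs();print(o['position'],o['grip_width'],o['ft_force'],o['moment'])
"
```

```text
rot [  0.07   0.02 -14.59] pos [ 0.198  -0.0932  0.    ]
rot [  0.06   0.03 -28.59] pos [ 3.983e-01 -1.876e-01 -1.000e-04]
[ 0.48114175 -0.21844789  0.12619192] 0.017350334674411157 [ 0.21498664 -0.59087327 -3.03217767] [-0.09627732  0.11784964  0.00503467]
```

Call:
{"method": "arm_command", "body": {
  "delta_rot": [
    [0, 0, -1],
    [0, 0, -2],
    [0, 0, -4],
    [0, 0, -6],
    [0, 0, -8],
    [0, 0, -10],
    [0, 0, -12],
    [0, 0, -14],
    [0, 0, -16],
    [0, 0, -18],
    [0, 0, -20],
    [0, 0, -22]
  ],
  "delta_pos": [
    [0.01, -0.005, 0],
    [0.03, -0.014, 0],
    [0.056, -0.026, 0],
    [0.084, -0.04, 0],
    [0.112, -0.053, 0],
    [0.14, -0.066, 0],
    [0.168, -0.079, 0],
    [0.196, -0.092, 0],
    [0.224, -0.106, 0],
    [0.252, -0.119, 0],
    [0.28, -0.132, 0],
    [0.306, -0.144, 0]
  ],
  "gripper": [1, 1, 1, 1, 1, 1, 1, 1, 1, 1, 1, 1]
}}

```text
time: 5.75
position: [0.4989, 0.1216, 0.1239]
tool_rot: [0.746, 0.666, -0.002, -0.002]
ft_force: [0.0, 0.5, -3.6]
grip_width: 0.0173
grip_force: 60.0
```

```bash
python3 -c "
from h import *
go(507,221,126,0)
"
```

```text
rot [-0.26 -0.   -6.42] pos [ 0.0997 -0.0031 -0.0021]
```

Call:
{"method": "arm_command", "body": {
  "delta_rot": [
    [0, 0, -2],
    [0, 0, -4],
    [0, 0, -5.5],
    [0, 0, -6.5],
    [0, 0, -6.5],
    [0, 0, -6.5],
    [0, 0, -6.5],
    [0, 0, -6.5],
    [0, 0, -6.5],
    [0, 0, -6.5],
    [0, 0, -6.5],
    [0, 0, -6.5]
  ],
  "delta_pos": [
    [0.026, -0.001, 0],
    [0.05, -0.002, 0],
    [0.071, -0.004, 0],
    [0.088, -0.005, 0],
    [0.098, -0.005, 0],
    [0.101, -0.005, 0],
    [0.101, -0.005, 0],
    [0.101, -0.005, 0],
    [0.101, -0.005, 0],
    [0.101, -0.005, 0],
    [0.101, -0.005, 0],
    [0.101, -0.005, 0]
  ],
  "gripper": [1, 1, 1, 1, 1, 1, 1, 1, 1, 1, 1, 1]
}}

```text
time: 6.75
position: [0.5079, 0.2194, 0.1256]
tool_rot: [0.708, 0.706, -0.0, 0.0]
ft_force: [0.4, -0.4, -2.8]
grip_width: 0.0174
grip_force: 60.0
```

```bash
python3 - <<'E'
from h import *
go(507,221,80,0)
t=viewer.camera('top');s=viewer.camera('scene')
o=status.get_obs();print(o['position'],o['ft_force'],o['moment'])
a=cv2.resize(t['pixels'][150:270,170:280],(396,432),interpolation=2);b=cv2.resize(s['pixels'][130:250,260:370],(396,432),interpolation=2)
cv2.imwrite('pics/p1.png',np.hstack([a,b]))
E
```

```text
rot [-0.    0.   -0.15] pos [ 0.0016 -0.0009  0.0456]
[0.50784224 0.2196382  0.12563673] [ 1.02105333 -0.2801774  -2.86984045] [-0.10698849  0.04538271  0.02464042]
```

View pics/p1.png

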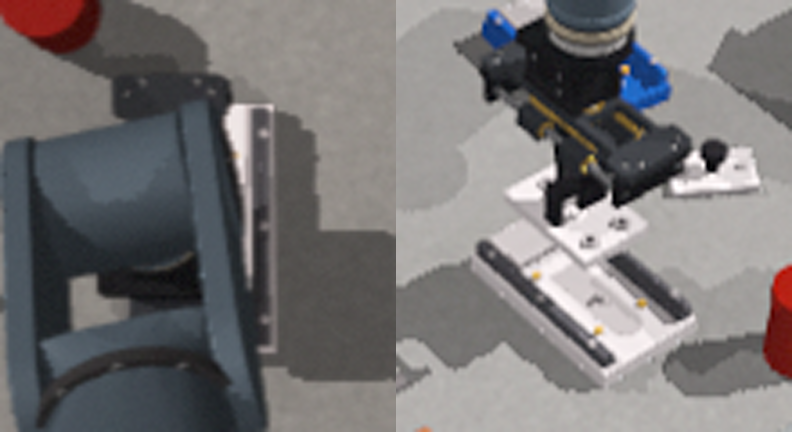

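The scene crop shows the plate held level above the jig, with its back bushes at about (600,230) towards the jig's back. The arm hides it in the top view. I'll lower it to just above the rails and compare the plate with the jig in the scene camera.

Call:
{"method": "arm_command", "body": {
  "delta_rot": [
    [0, 0, 0],
    [0, 0, 0],
    [0, 0, 0],
    [0, 0, 0],
    [0, 0, 0],
    [0, 0, 0],
    [0, 0, 0],
    [0, 0, 0]
  ],
  "delta_pos": [
    [0.001, -0.001, 0.01],
    [0.001, -0.001, 0.025],
    [0.001, -0.001, 0.04],
    [0.001, -0.001, 0.052],
    [0.001, -0.001, 0.058],
    [0.001, -0.001, 0.06],
    [0.001, -0.001, 0.06],
    [0.001, -0.001, 0.06]
  ],
  "gripper": [1, 1, 1, 1, 1, 1, 1, 1]
}}

```text
time: 7.52
position: [0.5071, 0.2212, 0.0658]
tool_rot: [0.708, 0.707, 0.0, 0.0]
ft_force: [-0.5, 0.8, -2.2]
grip_width: 0.0176
grip_force: 60.0
```

```bash
python3 - <<'E'
from h import *
s=viewer.camera('scene');o=status.get_obs();print(o['position'],o['ft_force'])
go(507,221,56,0)
p=np.array(o['position'])*1000
im=s['pixels'].copy();hsv=cv2.cvtColor(im,cv2.COLOR_BGR2HSV)
K=6;x0,y0=262,165;g=cv2.resize(im[y0:y0+75,x0:x0+100],None,fx=K,fy=K,interpolation=cv2.INTER_CUBIC)
# expected plate top corners from TCP, and jig rail top inner edges from the lifter centre in this camera
zt=p[2]-25.9+12
c=[[p[0]+a,p[1]+b,zt] for a,b in((55,-36.5),(55,36.5),(-55,36.5),(-55,-36.5))]
uv=proj(s,np.array(c)/1000);print("plate exp px",np.round(uv,1).tolist())
for q in uv: cv2.circle(g,tuple(int(v) for v in (q-[x0,y0]+.5)*K),4,(0,0,255),1)
br=((hsv[...,2]>165)&(hsv[...,1]<90)&(hsv[...,0]>8)&(hsv[...,0]<30))
for a,cen,m in blobs(((hsv[...,1]>90)&(hsv[...,0]>8)&(hsv[...,0]<30)).astype(np.uint8),(275,182,72,56),2): print("lift",a,np.round(cen,1),np.round(plane(s,cen,.025)*1000,1))
cv2.imwrite('pics/p2.png',g)
E
```

```text
[0.50731429 0.22121101 0.06606285] [ 0.3269193   0.29557694 -2.84479696]
rot [ 0.08 -0.02 -0.08] pos [-0.0002 -0.0003  0.0101]
plate exp px [[311.6, 214.6], [328.8, 204.4], [306.8, 185.7], [289.8, 195.3]]
lift 19 [312.  186.6] [[445.6 288.3]]
lift 2 [325.5 182. ] [[457.  339.7]]
lift 5 [327.8 213.6] [[573.  246.4]]
lift 4 [315.5 221.5] [[574.5 192.3]]
```

View pics/p2.png

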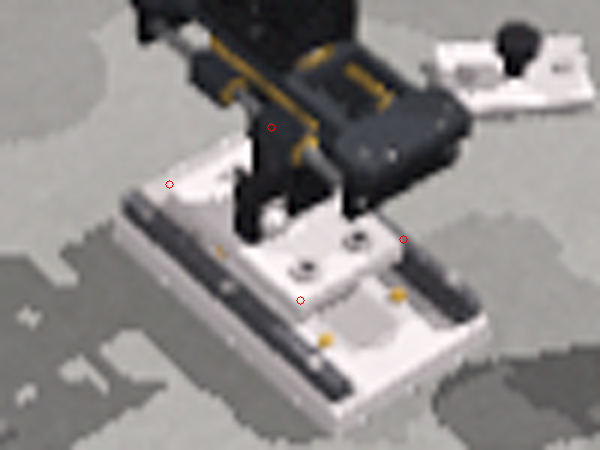

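The scene crop shows the plate between the rails. Its near back corner at (300,303) and right corner at (403,245) match the positions predicted from the TCP to under a camera pixel. Next I lower it onto the land.

Call:
{"method": "arm_command", "body": {
  "delta_rot": [
    [0, 0, 0],
    [0, 0, 0],
    [0, 0, 0],
    [0, 0, 0],
    [0, 0, 0],
    [0, 0, 0],
    [0, 0, 0],
    [0, 0, 0]
  ],
  "delta_pos": [
    [0, 0, 0.003],
    [0, 0, 0.005],
    [0, 0, 0.007],
    [0, 0, 0.008],
    [0, 0, 0.009],
    [0, 0, 0.01],
    [0, 0, 0.0105],
    [0, 0, 0.0105]
  ],
  "gripper": [1, 1, 1, 1, 1, 1, 1, 1]
}}

```text
time: 8.23
position: [0.5068, 0.221, 0.0559]
tool_rot: [0.708, 0.707, 0.0, 0.0]
ft_force: [-1.5, -0.6, 3.4]
grip_width: 0.0173
grip_force: 60.0
```

```bash
python3 -c "
from h import *
o=status.get_obs();print(o['position'],o['ft_force'],o['moment'])
"
```

```text
[0.50678696 0.22104876 0.05586966] [-1.45003736 -0.58176538  3.436517  ] [-0.16438229  0.32820742 -0.00800144]
```

Call:
{"method": "arm_command", "body": {
  "delta_rot": [
    [0, 0, 0],
    [0, 0, 0],
    [0, 0, 0],
    [0, 0, 0],
    [0, 0, 0],
    [0, 0, 0],
    [0, 0, 0],
    [0, 0, 0],
    [0, 0, 0],
    [0, 0, 0]
  ],
  "delta_pos": [
    [0, 0.002, 0],
    [0, 0.004, 0],
    [0, 0.006, 0],
    [0, 0.008, 0],
    [0, 0.01, 0],
    [0, 0.012, 0],
    [0, 0.014, 0],
    [0, 0.016, 0],
    [0, 0.017, 0],
    [0, 0.017, 0]
  ],
  "gripper": [1, 1, 1, 1, 1, 1, 1, 1, 1, 1]
}}

```text
time: 9.07
position: [0.5184, 0.2212, 0.056]
tool_rot: [0.707, 0.707, -0.004, -0.003]
ft_force: [-7.8, 0.6, 10.2]
grip_width: 0.0172
grip_force: 60.0
```

```bash
python3 -c "
from h import *
o=status.get_obs();print(o['position'],o['ft_force'],o['moment'])
"
```

```text
[0.51840205 0.22119082 0.0559636 ] [-7.80344517  0.55481365 10.19803189] [ 0.06607851  1.50713665 -0.00882058]
```

Call:
{"method": "arm_command", "body": {
  "delta_rot": [
    [0, 0, 0],
    [0, 0, 0],
    [0, 0, 0],
    [0, 0, 0],
    [0, 0, 0],
    [0, 0, 0]
  ],
  "delta_pos": [
    [0, 0, -0.0004],
    [0, 0, -0.0007],
    [0, 0.001, -0.0007],
    [0, 0.001, -0.0007],
    [0, 0.001, -0.0007],
    [0, 0.001, -0.0007]
  ],
  "gripper": [1, 1, 1, 1, 1, 1]
}}

```text
time: 9.57
position: [0.5249, 0.2212, 0.0556]
tool_rot: [0.708, 0.706, 0.0, -0.0]
ft_force: [-1.3, 2.7, 0.2]
grip_width: 0.0171
grip_force: 60.0
```

```bash
python3 -c "
from h import *
o=status.get_obs();print(o['position'],o['ft_force'],o['moment'],R.from_quat(o['tool_rot']).as_matrix()[:,2])
"
```

```text
[0.52494894 0.22120809 0.05564034] [-1.26135124  2.74954644  0.18015288] [ 0.22580906  0.5122708  -0.00629957] [-2.10742163e-05  3.75185485e-04 -9.99999929e-01]
```

Call:
{"method": "arm_command", "body": {
  "delta_rot": [
    [0, 0, 0],
    [0, 0, 0],
    [0, 0, 0],
    [0, 0, 0],
    [0, 0, 0],
    [0, 0, 0]
  ],
  "delta_pos": [
    [0.0004, 0.001, 0],
    [0.0006, 0.002, 0],
    [0.0006, 0.003, 0],
    [0.0006, 0.0035, 0],
    [0.0006, 0.0035, 0],
    [0.0006, 0.0035, 0]
  ],
  "gripper": [1, 1, 1, 1, 1, 1]
}}

```text
time: 10.07
position: [0.5285, 0.2215, 0.0556]
tool_rot: [0.708, 0.707, 0.0, 0.0]
ft_force: [-0.2, 0.4, -2.9]
grip_width: 0.0173
grip_force: 60.0
```

```bash
python3 -c "
from h import *
o=status.get_obs();print(o['position'],o['ft_force'],o['moment'],R.from_quat(o['tool_rot']).as_matrix()[:,2])
"
```

```text
[0.52853675 0.22146664 0.05563315] [-0.18327879  0.35009552 -2.91623242] [-0.01022591  0.08538939 -0.00657722] [ 2.77817103e-04 -6.33038462e-05 -9.99999959e-01]
```

The full weight is hanging on the arm again, so the plate is clear of the land and over the pin. I'll lower it gently.

Call:
{"method": "arm_command", "body": {
  "delta_rot": [
    [0, 0, 0],
    [0, 0, 0],
    [0, 0, 0],
    [0, 0, 0],
    [0, 0, 0],
    [0, 0, 0]
  ],
  "delta_pos": [
    [0, 0, 0.001],
    [0, 0, 0.002],
    [0, 0, 0.003],
    [0, 0, 0.004],
    [0, 0, 0.004],
    [0, 0, 0.004]
  ],
  "gripper": [1, 1, 1, 1, 1, 1]
}}

```text
time: 10.57
position: [0.5282, 0.2216, 0.0517]
tool_rot: [0.708, 0.707, -0.0, -0.0]
ft_force: [-0.5, -0.9, -3.4]
grip_width: 0.0175
grip_force: 60.0
```

```bash
python3 -c "
from h import *
o=status.get_obs();print(o['position'],o['ft_force'],o['moment'],R.from_quat(o['tool_rot']).as_matrix()[:,2])
"
```

```text
[0.52815509 0.22158176 0.05165452] [-0.47199015 -0.85010862 -3.44625391] [-0.07923917  0.04889295 -0.00093233] [-2.02026851e-04 -5.68664604e-05 -9.99999978e-01]
```

It went down 4 mm freely, so the pin is in the hole. Next I press against the lifters; home is at TCP z ≈ 0.046.

Call:
{"method": "arm_command", "body": {
  "delta_rot": [
    [0, 0, 0],
    [0, 0, 0],
    [0, 0, 0],
    [0, 0, 0],
    [0, 0, 0],
    [0, 0, 0],
    [0, 0, 0],
    [0, 0, 0]
  ],
  "delta_pos": [
    [0, 0, 0.001],
    [0, 0, 0.002],
    [0, 0, 0.003],
    [0, 0, 0.004],
    [0, 0, 0.005],
    [0, 0, 0.006],
    [0, 0, 0.006],
    [0, 0, 0.006]
  ],
  "gripper": [1, 1, 1, 1, 1, 1, 1, 1]
}}

```text
time: 11.23
position: [0.5285, 0.2217, 0.0466]
tool_rot: [0.708, 0.707, 0.0, 0.0]
ft_force: [-2.2, -0.8, 6.9]
grip_width: 0.0173
grip_force: 60.0
```

```bash
python3 -c "
from h import *
o=status.get_obs();print(o['position'],o['ft_force'],o['moment'],R.from_quat(o['tool_rot']).as_matrix()[:,2])
"
```

```text
[0.52848164 0.22166773 0.04657256] [-2.20800451 -0.84071617  6.85908391] [-0.11775186  0.33638636 -0.04518308] [ 7.29876906e-04  1.25565250e-04 -9.99999726e-01]
```

Call:
{"method": "arm_command", "body": {
  "delta_rot": [
    [0, 0, 0],
    [0, 0, 0],
    [0, 0, 0],
    [0, 0, 0],
    [0, 0, 0],
    [0, 0, 0]
  ],
  "delta_pos": [
    [0, 0, 0.0005],
    [0, 0, 0.001],
    [0, 0, 0.0013],
    [0, 0, 0.0013],
    [0, 0, 0.0013],
    [0, 0, 0.0013]
  ],
  "gripper": [1, 1, 1, 1, 1, 1]
}}

```text
time: 11.73
position: [0.5284, 0.2217, 0.0459]
tool_rot: [0.708, 0.707, 0.0, 0.0]
ft_force: [-2.6, -1.0, 9.8]
grip_width: 0.017
grip_force: 60.0
```

```bash
python3 -c "
from h import *
o=status.get_obs();print(o['position'],o['ft_force'],o['moment'],R.from_quat(o['tool_rot']).as_matrix()[:,2])
"
```

```text
[0.52844243 0.22167089 0.04589089] [-2.56002634 -0.99195372  9.83827322] [-0.23366907  0.48262747  0.01305844] [ 9.05873246e-04  1.27325154e-04 -9.99999582e-01]
```

Call:
{"method": "arm_command", "body": {
  "delta_rot": [
    [0, 0, 0],
    [0, 0, 0],
    [0, 0, 0],
    [0, 0, 0],
    [0, 0, 0],
    [0, 0, 0]
  ],
  "delta_pos": [
    [0, 0, 0.0004],
    [0, 0, 0.0007],
    [0, 0, 0.0007],
    [0, 0, 0.0007],
    [0, 0, 0.0007],
    [0, 0, 0.0007]
  ],
  "gripper": [1, 1, 1, 1, 1, 1]
}}

```text
time: 12.23
position: [0.5284, 0.2217, 0.0459]
tool_rot: [0.708, 0.707, 0.0, 0.0]
ft_force: [-4.3, -1.2, 14.3]
grip_width: 0.0175
grip_force: 60.0
```

```bash
python3 - <<'E'
from h import *
s=viewer.camera('scene')
o=status.get_obs();print(o['position'],o['ft_force'],o['moment'],R.from_quat(o['tool_rot']).as_matrix()[:,2])
cv2.imwrite('pics/p3.png',cv2.resize(s['pixels'][165:240,262:362],None,fx=6,fy=6,interpolation=2))
E
```

```text
[0.52844582 0.22167743 0.04588473] [-4.9254681  -0.83498974 14.84585193] [-0.28292103  0.69366293 -0.03606639] [ 1.14491071e-03  1.36234026e-04 -9.99999335e-01]
```

View pics/p3.png

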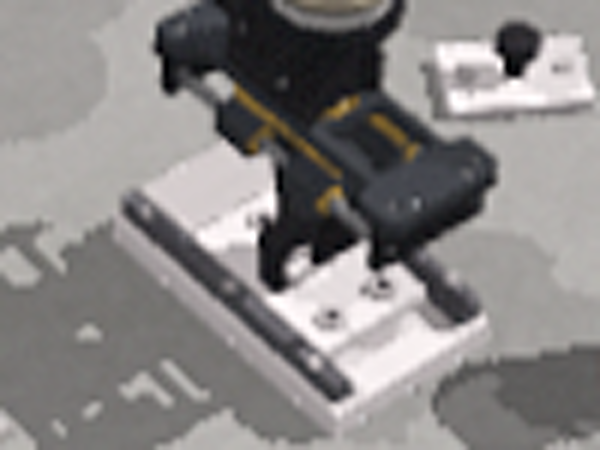

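The plate sits flat between the rails, behind the land, with its back bushes at (330,318) and (380,287). The TCP stays at the seated height of 0.0459 m while the push rises to 14.8 N. That means it is bottomed and held firmly, so I'm handing in.

```bash
python3 -c "
from rig import robot
print(robot.hand_in())"
```

```text
the job is handed in; nothing more can be done
None
```

The drill plate is over the pin, flat on the jig's floor and held down with about 15 N; the job is handed in at about 12 s, with no verdict shown on hand-in.

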